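# Wind the clockwork timer past the top and set it back to 45 minutes

## Robot

A 6-joint arm with a two-finger parallel gripper is mounted at the origin on the work surface. World frame = base frame: x ahead of the robot, y to its left, z up, the work surface at z = 0. Lengths are in m, angles in rad, forces in N, time in s.
With the tool pointing down it reaches from about 0.35 to 0.725 m from the base axis. Payload 6 kg.
Tool frame: the origin (TCP) lies at the very end of the fingers, on their centre line; the grasp point (between the pads) lies 19 mm behind it (hold_point_z is the distance from the TCP to the grasp point, in m); z points along the fingers, y is the direction in which the jaws open and shut (so a half turn about z gives the same grasp; the last joint's range is limited). The gripper opens to 85 mm and grips with 20 to 120 N. Pads are 22 mm wide; open, the fingers measure 114 mm over their backs; the gripper's body (76 mm by 85 mm) begins 54 mm behind the grasp point. The pads swing forward as they close: fully open they stand 13 mm farther back than shut.
Start: joints at [-0.879, 0.04, 0.085, 0, -1.615, -0.334], TCP at [0.21, -0.562, 0.231] pointing down, gripper open.
Joint ranges: [-2.56, 2.56], [-1.29, 2.01], [-1.08, 1.49], [-3.29, 1.98], [-2.81, -0.18], [-2.99, 2.99]. Speed limits (rad/s): [2.57, 2.57, 3.01, 3.14, 3.14, 3.14].

## Interface

Orientations are given as a unit quaternion [w, x, y, z].
In Python, from cell import read_state, get_image, job_done, hold_point_z gives the robot as it stands.
- The arm moves only by the shell command python3 -m creep 'ROWS' [FORCE]. ROWS is JSON, a list of rows, each a list of 3 entries, a list of its own where there are three numbers: the shift along the world's x, y, z in mm, then the turn about the world's z in rad, then the finger opening in mm, from 0 to 85.4. A call has 1 to 20 rows; each row shifts and turns the commanded pose from where the row before left it; what a row does not reach is not made up. A row lasts 1/8 s, in which the tool goes at most 62.5 mm and 10.7 degrees, less where a joint would pass 70% of its speed; a pose out of reach is approached as far as the arm can. A call with a gripper value outside its range is refused whole. The fingers move at their own pace and stop on an object; FORCE is the grip in N (left out, the last holds). Time passes only in rows, so rows that do not move let the fingers close. It gives the time, the measured TCP pose, the force and the opening at its end, in the units of the state.
- read_state(): the state, without advancing time (a new reading comes with each control period).
- get_image(name): name is "side" or "top"; returns a dict with "color" (480x640x3 uint8, red, green, blue), "z_map" (480x640 float32, m along the optical axis (not along the pixel's ray), 0 where there is no reading), "mtx" (3x3 intrinsics, pixels), "origin" and "attitude" of the camera in the world. Camera axes: x right, y down, z forward; pixel columns grow to the right and rows downward; lengths in m; the calibration is good to about 2 mm. A picture is of the moment at which its call begins.
- job_done(): hands the job in, once; it reports no verdict.
The state is a dict: "t": time; "joints": joint angles; "joint_vel": joint speeds; "tau": joint torques, N m; "ee_pos": TCP position; "tool_rot": TCP orientation; "ft_force": force on the tool from outside, world axes, zero at the start; "wrist_torque": the same for the moment, N m; "grip_width": finger opening in m.
Only numpy, scipy, OpenCV 4.12 (cv2) and the standard library are available. Lean on these libraries where they do the work, as an engineer would, in place of code of your own. Each camera call takes 0.05 s, during which the arm holds its last target.

## Task

The sugar work is to dry for 45 minutes: wind the clockwork timer on the white board clockwise until its pointer is past the red top mark (60 minutes), then turn it back down and leave it at 45 minutes. Keep the timer standing where it is: while you twist, press it down just firmly enough that the case does not slide or swing round on the board, but never knock it or lean on it hard. Leave the tools and biscuits where they are.

Things in the scene. Friction and masses are not known exactly. Their poses are not given: they have to be found in the camera images.
- dial (a joint): winding angle of the dial, rad: 0 at the 0 mark, 2.356 at 30 min, 3.534 at 45, 4.712 at the top mark (60), end stop at 4.948; 0.0785 a minute. Grows clockwise seen from above. The clockwork loads it: winding up takes 0.14 N m at 15 min and 0.21 N m at the top, turning back 0.02 to 0.05 N m; let go, it stays put (its run-down is too slow to see).
- timer: clockwork kitchen timer, about 210 g, loose on the board: cream case 92 mm square, 36 mm tall with its feet; origin at the centre of its underside, z up, x and y along the case's sides; its front, with black vent slots, is -x.
- timer_feet (a point): centre of the timer's underside, on four small rubber feet 32 mm from it. Pressed too lightly, the whole case turns on the smooth board under the dial's load: a downward push of 12 N just holds it where the feet grip worst, 15 to 20 N is sure; more than 30 N on the board, a knock too, damages it: touching down at 5 mm/s is gentle, at 15 mm/s it is not.
- timer_face (a point): centre of the white face, 37 mm above the timer's underside; axes as the timer's. Round it are black minute marks every 5 min, long ones every 15, over 270 degrees clockwise: measured from +x towards +y, 0 min lies at +135 degrees, 30 min at 0, 45 min at -67.5 and the red top mark, 60 min, at -135. The gap is at the front.
- dial_grip (a point): where to pinch the dial, on its axis, 63 mm above the timer's underside: in the black grip bar, 58 mm long, 14 mm thick and 27 mm tall (44 to 71 mm above the underside). Its z is up, its x runs along the bar to the end with the red pointer line; the pointer lies at 135 degrees minus the joint angle in the timer's frame.
- dial_disc (a point): centre of the flat top of the dial's grey disc, 68 mm across, 44 mm above the timer's underside and 19 mm below dial_grip; the bar stands on it and turns with it. Fingertips straddling the bar can press down on the disc on both sides. Axes as dial_grip's.
- board: fixed white modelling board, 280 mm square, 10 mm thick, on the steel bench; origin at the centre of its underside, x and y along its sides. The timer stands on it, at first with its sides within 5 degrees of the board's.
- tool_a: yellow modelling tool, 130 mm long, 10 mm square, lying on the board along its +y edge; origin under its middle
- brush: dark fine brush, 150 mm long, 8 mm thick, lying on the board along its +x edge; origin under its middle
- cutter: steel ring cutter, 44 mm across, 22 mm tall, standing on a front corner (-x, -y) of the board; origin at the centre of its underside
- tool_b: second yellow modelling tool, 130 mm long, 10 mm thick, on the bench; origin under its middle
- tape: cream tape roll, 84 mm across, 22 mm tall, on the bench; origin at the centre of its underside
- pin: small white rolling pin with grey handles, 240 mm long, 44 mm thick, lying on the bench; origin under its middle
- biscuit_a: red-iced biscuit, 60 mm across, 11 mm thick, on the bench; origin at the centre of its underside
- biscuit_b: another red-iced biscuit, same size
There are look-alikes about, which are no part of the job. What is shaped like the timer but orange is not meant.

How it is judged:
On the way:
1. the dial is wound past its top mark (60 min) (value of joint dial above 4.73 rad), for 0.1 s.
At the end, for the whole second after the job is handed in: The pointer stands within 1.5 min of the 45 min mark (dial joint 3.416 to 3.652 rad) and is at rest; the timer is at rest, upright on the board, within 30 mm of where it started and its sides within 0.3 rad (17 degrees) of the board's (value of joint dial between 3.416 and 3.652 rad and velocity of joint dial between -0.05 and 0.05 rad/s and linear speed of timer below 0.01 m/s and angle between timer's own z axis and vertical below 0.05 rad and z of timer in the frame of board below 0.013 m and distance of timer from where it was at the start of the episode below 0.03 m and angle between the x axis of timer and the x axis of board, either way round below 0.3 rad); the robot touches nothing.
It fails at once if the timer is pressed onto the board with more than 30 N (contact force between timer and board above 30 N).
It fails at once if the timer's case swings round on the board (sides more than 0.3 rad off the board's) (angle between the x axis of timer and the x axis of board, either way round above 0.3 rad).
It fails at once if the timer slides more than 30 mm (distance of timer from where it was at the start of the episode above 0.03 m).
It fails at once if the timer is tipped or lifted off the board (angle between timer's own z axis and vertical above 0.2 rad or z of timer in the frame of board above 0.025 m).
It fails at once if a tool or biscuit is moved more than 30 mm (distance of any of tool_a, brush, cutter, tool_b, tape, pin, biscuit_a, biscuit_b from where it was at the start of the episode above 0.03 m).
It also fails if it takes over 72 s, if anything falls off the work surface, if the arm or the gripper's body presses on something with over 40 N, if the wrist force passes 120 N, or if a joint passes its speed limit or range.

## Working session

There is one attempt and no reset: what is moved stays moved. The work goes in short steps, Python scripts to look and compute and a shell command to move; the robot and the scene stay as the last step left them, time stands still between calls to the robot, and variables do not carry over. Pictures are saved under pics/ and viewed, and the job is handed in when it is done.

```bash
ls; mkdir -p pics; python3 - <<'E'
from cell import *
import cv2,numpy as np
s=read_state();print(s,hold_point_z)
for n in("side","top"):
    d=get_image(n);cv2.imwrite(f"pics/{n}0.png",d["color"][:,:,::-1]);print(n,d["mtx"],d["origin"],d["attitude"])
    np.savez(f"{n}0.npz",**d)
E
```

```text
pics
{'t': 0.0, 'joints': array([-8.79291835e-01,  4.08624508e-02,  8.37989536e-02, -5.15090033e-04,
       -1.61554928e+00, -3.33700950e-01]), 'joint_vel': array([ 0.00124925, -0.0015365 ,  0.00075275,  0.0002039 ,  0.00205807,
        0.00047919]), 'tau': array([-5.56342929e-04, -3.68203175e+01,  3.47409654e+01,  6.93245485e+00,
       -5.56611893e-03,  8.99830269e-06]), 'ee_pos': array([ 0.21009663, -0.56164046,  0.23023359]), 'tool_rot': array([-2.21208145e-04, -1.77960009e-01,  9.84037268e-01,  9.17680991e-04]), 'ft_force': array([-0.30498278, -0.70291514, -0.29574793]), 'wrist_torque': array([0.00427235, 0.01654215, 0.01309042]), 'grip_width': 0.08513436148943097} 0.0187
side [[563.30757951   0.         311.63483214]
 [  0.         563.30757951 238.0946092 ]
 [  0.           0.           1.        ]] [0.09344128 1.00563944 0.92034865] [ 0.07276596 -0.15744648  0.88778511 -0.42632537]
top [[473.36423182   0.         313.92645969]
 [  0.         473.36423182 240.10985256]
 [  0.           0.           1.        ]] [ 0.38231882 -0.02545608  1.53774603] [ 0.02595774 -0.69955256  0.71392523 -0.01622298]
```

View pics/top0.png

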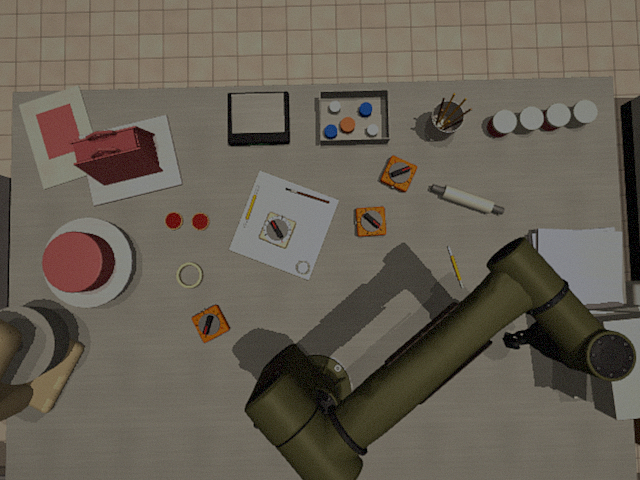

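View pics/side0.png

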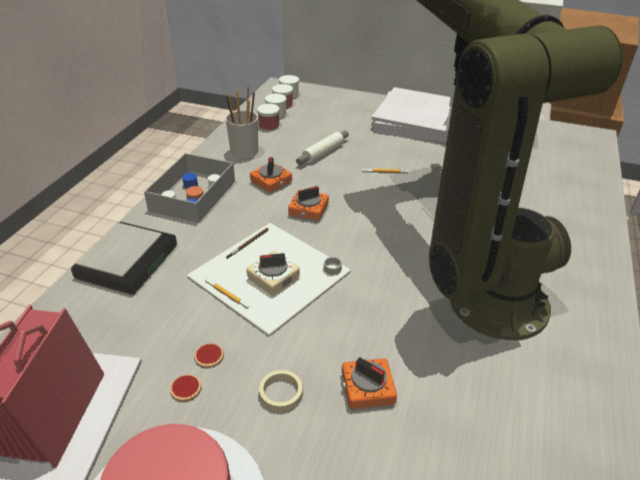

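The cream timer is at about (277,230) in the top view, on the white board with corners near (262,171), (339,203), (307,279) and (230,247). I'll enlarge both views of it.

```bash
cat > h.py <<'E'
import numpy as np,cv2
from scipy.spatial.transform import Rotation as R
def cam(d):
    q=d["attitude"]; return R.from_quat([q[1],q[2],q[3],q[0]]).as_matrix(),d["origin"],d["mtx"]
def atz(d,u,v,z):
    M,o,K=cam(d); r=M@np.linalg.solve(K,[u,v,1.]); return o+r*(z-o[2])/r[2]
def proj(d,p):
    M,o,K=cam(d); c=K@(M.T@(np.asarray(p)-o)); return c[:2]/c[2]
def crop(d,u,v,w,h,s,fn):
    c=d["color"][v-h//2:v+h//2,u-w//2:u+w//2,::-1]
    cv2.imwrite(fn,cv2.resize(c,None,fx=s,fy=s,interpolation=cv2.INTER_CUBIC))
E
python3 - <<'E'
from h import *
t=np.load("top0.npz");s=np.load("side0.npz")
crop(t,278,230,60,50,12,"pics/tc.png");crop(s,274,270,76,60,10,"pics/sc.png")
crop(t,285,225,120,120,5,"pics/tb.png")
M,o,K=cam(t);print(M)
for u,v in[(262,171),(339,203),(307,279),(230,247)]:print(atz(t,u,v,.01))
for u,v in [(278,230),(250,200)]:
  z=t["z_map"][v,u];r=M@np.linalg.solve(K,[u,v,1.]);print(o+r*z)
E
```

```text
[[-0.01990483 -0.99801421  0.05976142]
 [-0.99969866  0.02072607  0.01315363]
 [-0.01436613 -0.05948159 -0.99812602]]
[0.70345533 0.15980247 0.01      ]
[ 0.59275517 -0.08910919  0.01      ]
[0.34889209 0.01946273 0.01      ]
[0.4570832  0.26692417 0.01      ]
[0.50331963 0.10433104 0.07882185]
[0.60923388 0.20051588 0.00792833]
```

View pics/tc.png

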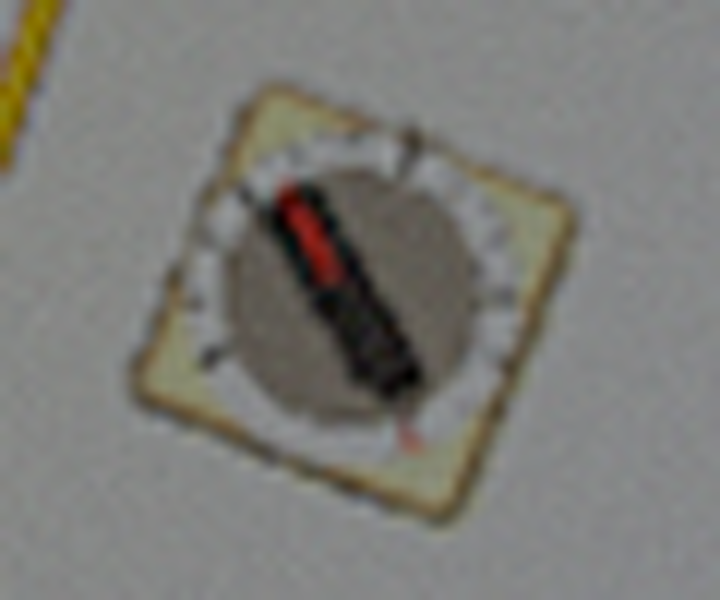

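View pics/sc.png

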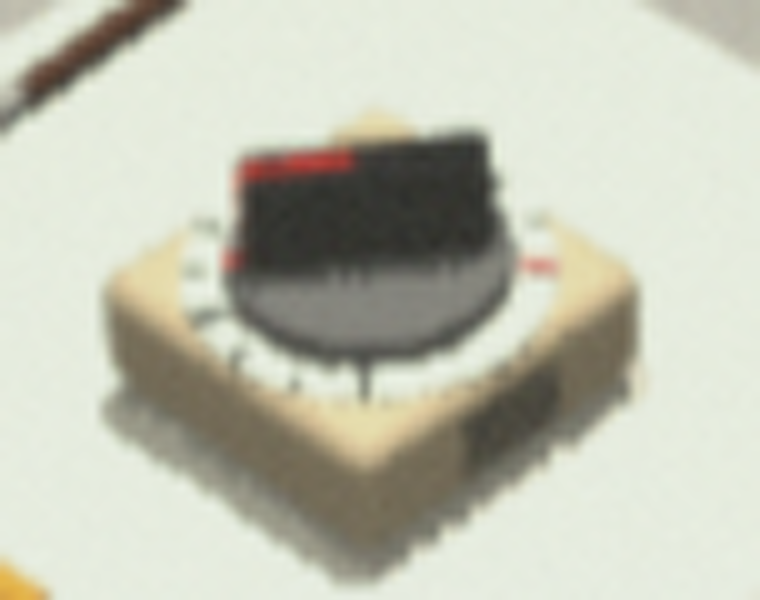

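View pics/tb.png

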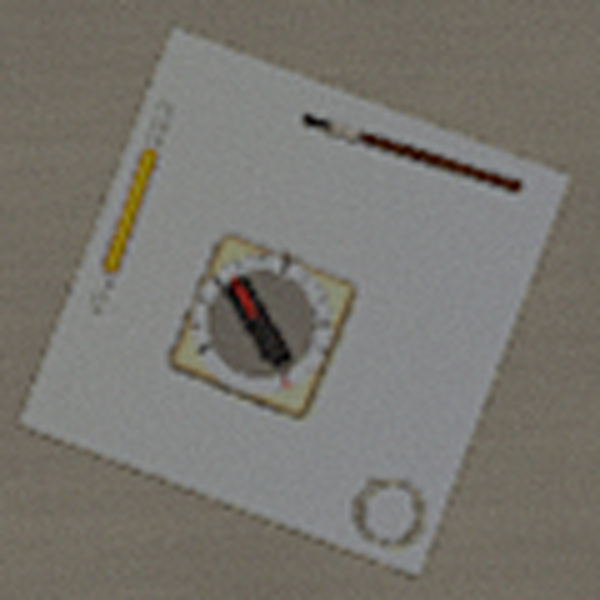

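```bash
python3 - <<'E'
from h import *
t=np.load("top0.npz");s=np.load("side0.npz")
T=lambda x,y,z:atz(t,(x+.5)/12-.5+248,(y+.5)/12-.5+205,z)
S=lambda x,y,z:atz(s,(x+.5)/10-.5+236,(y+.5)/10-.5+240,z)
c=np.array([T(*p,.046) for p in[(270,88),(574,205),(445,522),(136,390)]])
print(c,c.mean(0),np.linalg.norm(np.diff(c,axis=0),axis=1))
e=c[1]-c[2]+c[0]-c[3];print("yaw",np.degrees(np.arctan2(e[1],e[0])))
print("disc",T(352,296,.054))
a,b=T(288,190,.081),T(400,385,.081);print("bar",a,b,(a+b)/2,np.linalg.norm(a-b),np.degrees(np.arctan2(*(a-b)[1::-1])))
# side bar top
p=[S(*q,.081) for q in[(240,165),(485,140)]];print("side bar",p,sum(p)/2)
print("side disc",S(373,268,.054))
print("marks T 0,30?,60",T(215,355,.047),T(410,148,.047),T(412,442,.047))
print("side 60",S(545,266,.047),"0",S(365,378,.047))
M,o,K=cam(t)
# orange etc heights near; neighbours
E
```

```text
[[0.56425098 0.13163816 0.046     ]
 [0.53147828 0.05177093 0.046     ]
 [0.44847612 0.0871948  0.046     ]
 [0.48497418 0.16816163 0.046     ]] [0.50729489 0.10969138 0.046     ] [0.08632974 0.09024527 0.08881293]
yaw -23.91038635804051
disc [0.50795272 0.11004596 0.054     ]
bar [0.53343673 0.12368484 0.081     ] [0.48243561 0.09556728 0.081     ] [0.50793617 0.10962606 0.081     ] 0.05823839956161495 28.868495623606837
side bar [array([0.53605675, 0.12435735, 0.081     ]), array([0.48684032, 0.09671394, 0.081     ])] [0.51144853 0.11053565 0.081     ]
side disc [0.50651425 0.11881222 0.054     ]
marks T 0,30?,60 [0.49371297 0.14706143 0.047     ] [0.54740756 0.0947625  0.047     ] [0.46967552 0.09546813 0.047     ]
side 60 [0.47253206 0.09709404 0.047     ] 0 [0.49679224 0.14698927 0.047     ]
```

Both views put the dial axis at about (0.509, 0.110). The timer's yaw is about -24° and the bar's about 29°, so the dial stands near 1.43 rad (18 min). I'll swing towards it the way round that leaves q6 at about +107°, which gives one uninterrupted clockwise turn.

```bash
python3 -m creep '[[[15,34,0],0.165,24],[[15,34,0],0.165,24],[[15,34,0],0.165,24],[[15,34,0],0.165,24],[[15,34,0],0.165,24],[[15,34,0],0.165,24],[[15,34,0],0.165,24],[[15,34,0],0.165,24],[[15,34,0],0.165,24],[[15,34,0],0.165,24]]' 40; python3 -c "
from cell import *
print(read_state()['joints'])"
```

```text
t: 1.35
ee_pos: [0.3603, -0.2207, 0.231]
tool_rot: [-0.0, 0.845, -0.535, -0.0]
ft_force: [0.0, -0.0, -0.6]
grip_width: 0.0238
[-6.61357412e-02 -4.48855866e-01 -3.33147598e-01 -2.10617785e-04
 -1.68666019e+00  5.08583819e-01]
```

```bash
python3 -m creep '[[[15,33,0],0.163,24],[[15,33,0],0.163,24],[[15,33,-5],0.163,24],[[15,33,-10],0.163,24],[[15,33,-10],0.163,24],[[15,33,-10],0.163,24],[[15,33,-10],0.163,24],[[15,33,-10],0.163,24],[[15,33,-10],0.164,24],[[14,34,-10],0.164,24],[[0,0,0],0,24],[[0,0,0],0,24]]' 40; python3 - <<'E'
from h import *
from cell import *
st=read_state();print(st["joints"],st["ft_force"])
for n in("top","side"):
    d=get_image(n);np.savez(n+"1.npz",**d)
    u=proj(d,[.509,.11,.08]).astype(int);print(n,u,proj(d,st["ee_pos"]))
    crop(d,u[0],u[1]-10,80,80,8,f"pics/{n}1.png")
E
```

```text
t: 2.85
ee_pos: [0.5089, 0.1088, 0.1561]
tool_rot: [0.0, 0.969, 0.246, -0.0]
ft_force: [-1.6, -0.3, -0.2]
grip_width: 0.0244
[ 5.97912783e-01 -1.69387231e-01 -2.51497144e-01  2.04361350e-04
 -1.48935223e+00  1.47017463e+00] [-1.64046016 -0.31641022 -0.19430505]
top [276 228] [274.07377765 225.99012338]
side [272 255] [271.85370799 228.73109592]
```

View pics/side1.png

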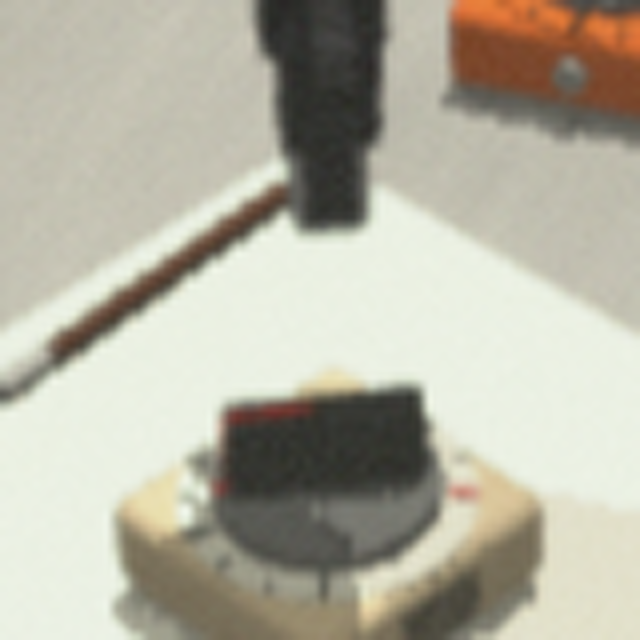

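View pics/top1.png

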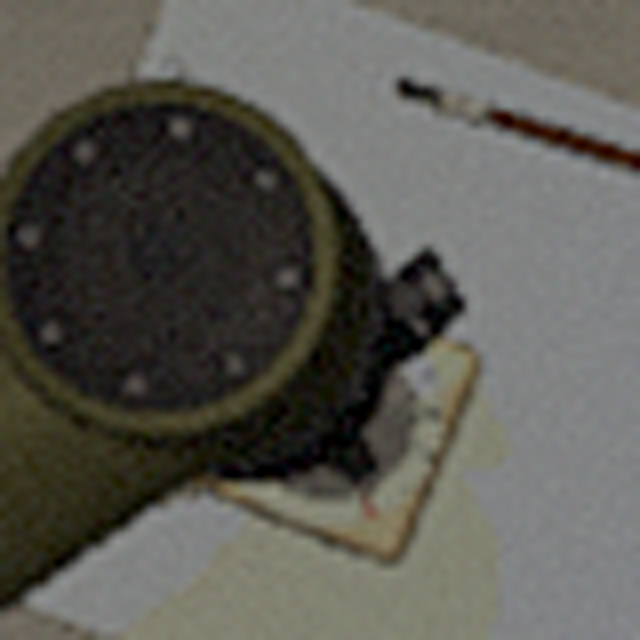

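```bash
python3 - <<'E'
from h import *
s=np.load("side1.npz")
y=np.array([np.cos(np.radians(118.5)),np.sin(np.radians(118.5)),0]);x=np.array([np.cos(np.radians(28.5)),np.sin(np.radians(28.5)),0])
o=np.array([272-40,255-10-40])
P=lambda p:(proj(s,p)-o+.5)*8-.5
tc=np.array([.5089,.1088,.1561])
for w in(.012,.018,.024):
  for dz in(0,.005,.008): print(w,dz,P(tc+y*w+x*.011+[0,0,dz]),P(tc+y*w-x*.011+[0,0,dz]))
c=np.array([.509,.11,0])
for ww in(.007,-.007):print("bar",P(c+[0,0,.081]+x*.029+y*ww),P(c+[0,0,.081]-x*.029+y*ww))
print("bar bottom",P(c+[0,0,.054]+x*.029+y*.007),P(c+[0,0,.054]-x*.029+y*.007))
E
```

```text
0.012 0 [286.59235881 223.4037151 ] [366.52393926 216.38031811]
0.012 0.005 [285.78573922 209.03149407] [365.921565   202.02069909]
0.012 0.008 [285.29979816 200.37307272] [365.5586729  193.36994397]
0.018 0 [288.51867429 236.84474149] [368.74585397 229.76654894]
0.018 0.005 [287.71392626 222.45264339] [368.14686683 215.38700304]
0.018 0.008 [287.2291053  213.78211472] [367.78600977 206.72411138]
0.024 0 [290.45951925 250.38714854] [370.98449212 243.2535325 ]
0.024 0.005 [289.65669411 235.97528244] [370.38896038 228.85416658]
0.024 0.008 [289.17302415 227.29271078] [370.03017949 220.17920139]
bar [231.58920925 427.86468714] [434.09593599 409.00542903]
bar [227.77286782 396.331014  ] [428.62022917 377.79508123]
bar bottom [236.43235073 498.76511897] [436.29562275 479.77614172]
```

```bash
python3 -m creep '[[[1,1,-10],0.005,34],[[1,1,-15],0,34],[[0,0,-15],0,34],[[0,0,-12],0,34],[[0,0,-8],0,34],[[0,0,-4],0,34],[[0,0,0],0,34]]' 40; python3 - <<'E'
from h import *
from cell import *
st=read_state();print(st["joints"],st["ft_force"])
d=get_image("side");np.savez("side2.npz",**d)
crop(d,272,250,80,70,9,f"pics/side2.png")
E
```

```text
t: 3.82
ee_pos: [0.5112, 0.111, 0.0923]
tool_rot: [0.0, 0.969, 0.249, 0.0]
ft_force: [0.1, 0.5, 0.0]
grip_width: 0.034
[ 5.99120876e-01 -1.38944191e-01 -3.41514268e-01  2.32138102e-04
 -1.36823878e+00  1.47487209e+00] [0.10327632 0.46366059 0.01642871]
```

View pics/side2.png

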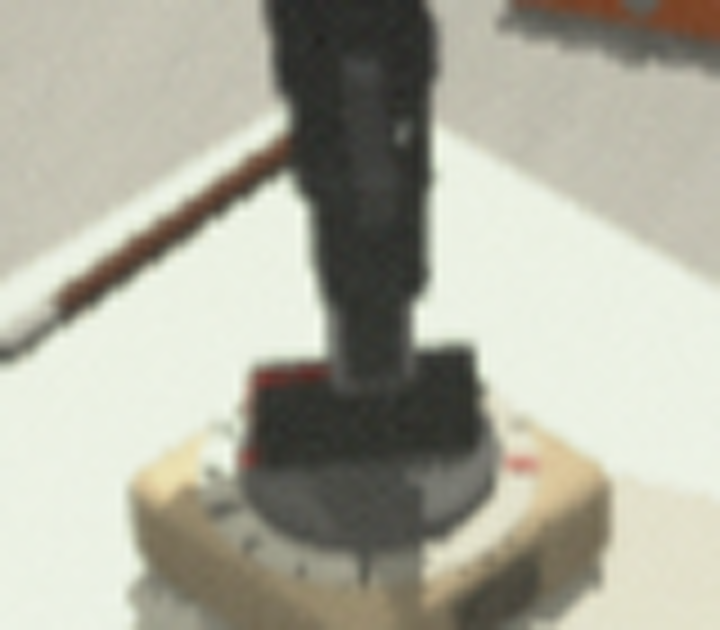

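```bash
python3 -m creep '[[[1,0,-2],0.003,34],[[0,0,-3],0,34],[[0,0,-3],0,34],[[0,0,-3],0,34],[[0,0,-3],0,34],[[0,0,-3],0,34],[[0,0,0],0,34]]'; python3 -m creep '[[[0,0,-4],0,34],[[0,0,-3],0,34],[[0,0,-3],0,34],[[0,0,-2],0,34],[[0,0,-1],0,34],[[0,0,0],0,34]]'
```

```text
t: 4.75
ee_pos: [0.512, 0.1109, 0.0749]
tool_rot: [0.0, 0.968, 0.25, -0.0]
ft_force: [0.3, -0.0, 0.3]
grip_width: 0.0343
t: 5.5
ee_pos: [0.5121, 0.111, 0.0622]
tool_rot: [0.0, 0.968, 0.25, -0.0]
ft_force: [-0.1, -0.1, 1.2]
grip_width: 0.0338
```

```bash
python3 -m creep '[[[0,0,0],0,26],[[0,0,0],0,22],[[0,0,0],0,20],[[0,0,0],0,18],[[0,0,0],0,17],[[0,0,0],0,16],[[0,0,0],0,15],[[0,0,0],0,14],[[0,0,0],0,13],[[0,0,0],0,12],[[0,0,0],0,10],[[0,0,0],0,10]]' 25; python3 - <<'E'
from h import *
from cell import *
st=read_state();print(st["ft_force"],st["wrist_torque"],st["grip_width"])
d=get_image("side")
crop(d,272,250,80,70,9,f"pics/side3.png")
E
```

```text
t: 7.0
ee_pos: [0.5122, 0.1111, 0.0623]
tool_rot: [-0.0, 0.968, 0.25, 0.0]
ft_force: [-0.5, 1.6, 1.1]
grip_width: 0.0136
[-0.49140798  1.62046504  1.07157057] [0.54466752 0.12093912 0.03367002] 0.013550397233289225
```

View pics/side3.png

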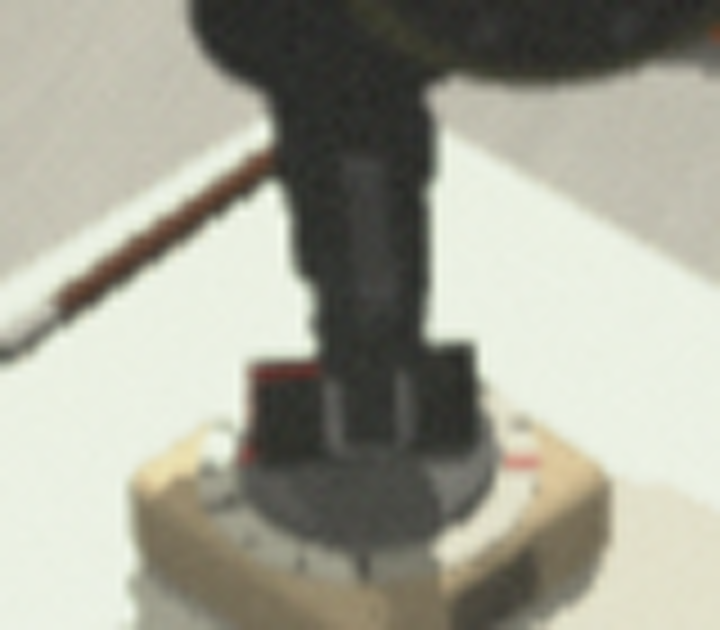

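```bash
python3 -m creep '[[[0,0,-0.3],0,10],[[0,0,-0.3],0,10],[[0,0,0],0,10]]' 25;python3 -m creep '[[[0,0,-0.3],0,10],[[0,0,-0.3],0,10],[[0,0,0],0,10]]' 25
```

```text
t: 7.42
ee_pos: [0.5123, 0.1111, 0.0623]
tool_rot: [0.0, 0.968, 0.25, 0.0]
ft_force: [-1.3, 1.3, 5.4]
grip_width: 0.0132
t: 7.8
ee_pos: [0.5123, 0.1111, 0.0623]
tool_rot: [0.0, 0.968, 0.251, 0.0]
ft_force: [-5.1, 1.5, 8.5]
grip_width: 0.0137
```

```bash
python3 -m creep '[[[0,0,0],0,10],[[0,0,0],0,10],[[0,0,-0.3],0,10],[[0,0,-0.3],0,10],[[0,0,0],0,10]]' 40;python3 -m creep '[[[0,0,-0.2],0,10],[[0,0,-0.2],0,10],[[0,0,0],0,10]]'; python3 -c "
from cell import *
for i in range(1): print(read_state()['ft_force'])"
```

```text
t: 8.43
ee_pos: [0.5124, 0.1111, 0.0623]
tool_rot: [0.0, 0.968, 0.251, 0.001]
ft_force: [-6.3, 2.2, 11.3]
grip_width: 0.0128
t: 8.8
ee_pos: [0.5124, 0.1111, 0.0623]
tool_rot: [0.0, 0.968, 0.251, 0.001]
ft_force: [-7.6, 1.5, 12.4]
grip_width: 0.0128
[-7.6095273   1.54163111 12.43127674]
```

```bash
python3 -m creep '[[[-0.5,0.2,-0.2],0,10],[[-0.5,0,-0.2],0,10],[[0,0,-0.2],0,10],[[0,0,0],0,10]]'
```

```text
t: 9.3
ee_pos: [0.5123, 0.1111, 0.0623]
tool_rot: [0.001, 0.968, 0.251, 0.002]
ft_force: [-4.0, -0.3, 14.0]
grip_width: 0.0129
```

```bash
python3 -m creep '[[[-0.5,0,-0.3],0,10],[[-0.3,0,-0.3],0,10],[[0,0,0],0,10],[[0,0,0],0,10]]'; python3 -m creep '[[[0,0,0],-0.05,10],[[0,0,0],-0.05,10],[[0,0,0],0,10]]'
```

```text
t: 9.8
ee_pos: [0.5122, 0.1112, 0.0622]
tool_rot: [0.001, 0.968, 0.251, 0.003]
ft_force: [-2.3, 0.8, 13.3]
grip_width: 0.013
t: 10.18
ee_pos: [0.5122, 0.1111, 0.0622]
tool_rot: [0.001, 0.979, 0.202, 0.003]
ft_force: [-2.7, 0.5, 14.1]
grip_width: 0.013
```

```bash
python3 -m creep '[[[0,0,-0.3],-0.03,10],[[0,0,-0.3],-0.03,10],[[0,0,0],-0.03,10]]'; python3 -m creep '[[[0,0,-0.2],-0.05,10],[[0,0,0],-0.05,10],[[0,0,0],0,10]]'; python3 -c "
from cell import *
s=read_state();print(s['ft_force'],s['wrist_torque'],s['joints'])"
```

```text
t: 10.55
ee_pos: [0.5122, 0.1111, 0.0622]
tool_rot: [0.001, 0.988, 0.157, 0.003]
ft_force: [-4.0, 0.1, 16.5]
grip_width: 0.0128
t: 10.92
ee_pos: [0.5123, 0.1111, 0.0622]
tool_rot: [0.0, 0.994, 0.108, 0.003]
ft_force: [-5.0, -0.7, 17.6]
grip_width: 0.013
[-4.95317208 -0.71629703 17.59999868] [-0.07913164  1.79286238 -0.03754525] [ 0.60017369 -0.12259226 -0.38384103  0.00332537 -1.30508127  1.18602481]
```

```bash
python3 - <<'E'
from h import *
from cell import *
d=get_image("side");crop(d,272,250,80,70,9,f"pics/side4.png")
d=get_image("top");crop(d,278,230,80,70,9,f"pics/top4.png")
E
```

```text
(no output)
```

View pics/side4.png

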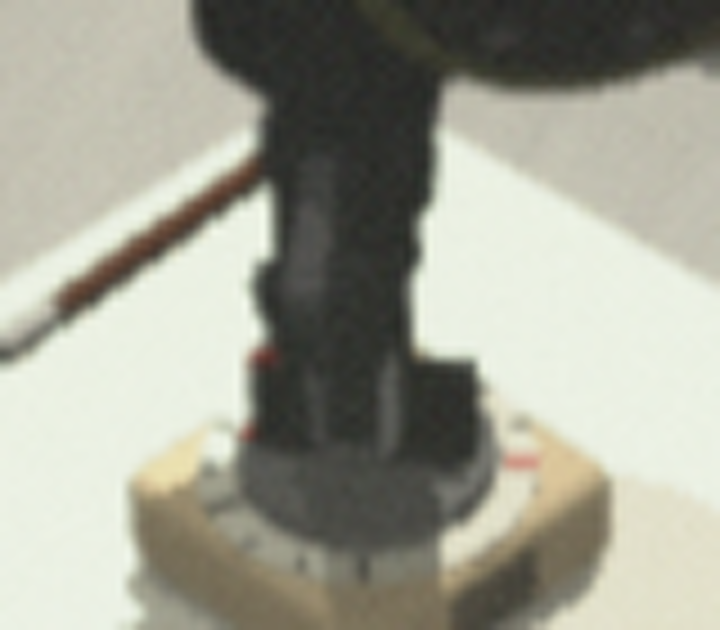

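View pics/top4.png

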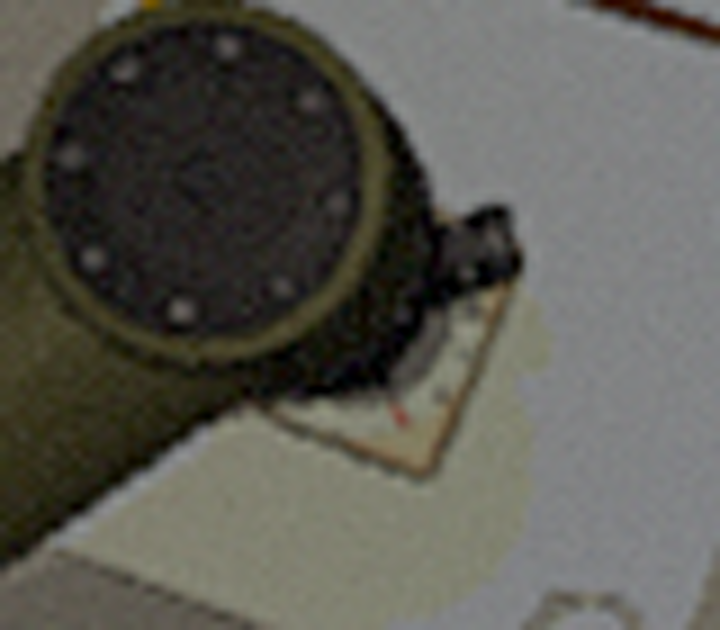

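```bash
python3 -m creep '[[[0,0,0],-0.1,10],[[0,0,0],-0.1,10],[[0,0,0],-0.1,10],[[0,0,0],-0.1,10],[[0,0,0],-0.1,10]]'; python3 -c "
from cell import *
s=read_state();print(s['ft_force'],s['wrist_torque'],s['joints'])"
```

```text
t: 11.65
ee_pos: [0.5123, 0.1111, 0.0622]
tool_rot: [-0.0, 0.99, -0.143, 0.003]
ft_force: [-4.9, -0.5, 16.8]
grip_width: 0.0128
[-4.93167607 -0.46594558 16.82502755] [-0.10725976  1.76942502  0.15030699] [ 0.60019826 -0.12253712 -0.38385722  0.00344236 -1.30518051  0.68361473]
```

```bash
python3 -m creep '[[[0,0,0],-0.1,10],[[0,0,0],-0.1,10],[[0,0,0],-0.1,10],[[0,0,0],-0.1,10],[[0,0,0],-0.1,10],[[0,0,0],-0.1,10]]';  python3 -m creep '[[[0,0,0],-0.1,10],[[0,0,0],-0.1,10],[[0,0,0],-0.1,10],[[0,0,0],-0.1,10],[[0,0,0],-0.1,10],[[0,0,0],-0.1,10]]'; python3 - <<'E'
from h import *
from cell import *
s=read_state();print(s['ft_force'],s['wrist_torque'],s['joints'])
d=get_image("side");crop(d,272,250,80,70,9,f"pics/side5.png")
E
```

```text
t: 12.4
ee_pos: [0.5122, 0.1111, 0.0622]
tool_rot: [-0.001, 0.903, -0.429, 0.002]
ft_force: [-4.7, -0.5, 18.4]
grip_width: 0.0128
t: 13.15
ee_pos: [0.5122, 0.1111, 0.0622]
tool_rot: [-0.002, 0.736, -0.677, 0.002]
ft_force: [-5.3, -0.4, 17.4]
grip_width: 0.0132
[-5.32308658 -0.39634175 17.35608041] [-0.10673963  1.91850974  0.19709846] [ 0.60015534 -0.12245863 -0.38374482  0.00327681 -1.30544252 -0.51627507]
```

View pics/side5.png

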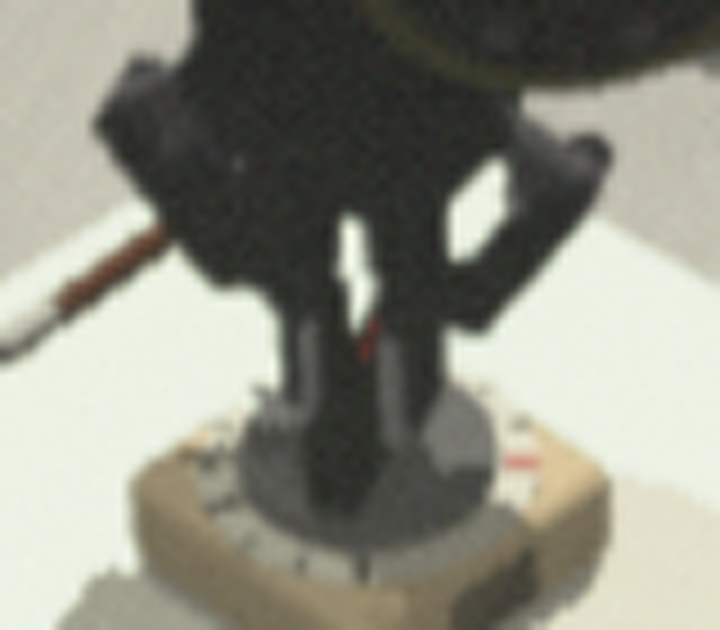

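The case hasn't moved: the red mark is still at (520,463) and the front corner at (365,600). The dial is following the fingers, so I'll keep winding.

```bash
python3 -m creep '[[[0,0,0],-0.1,10],[[0,0,0],-0.1,10],[[0,0,0],-0.1,10],[[0,0,0],-0.1,10],[[0,0,0],-0.1,10],[[0,0,0],-0.1,10],[[0,0,0],-0.1,10]]';  python3 -m creep '[[[0,0,0],-0.1,10],[[0,0,0],-0.1,10],[[0,0,0],-0.1,10],[[0,0,0],-0.1,10],[[0,0,0],-0.1,10],[[0,0,0],-0.1,10],[[0,0,0],-0.1,10],[[0,0,0],0,10]]'; python3 - <<'E'
from h import *
from cell import *
s=read_state();print(s['ft_force'],s['wrist_torque'],s['joints'])
d=get_image("side");crop(d,272,250,80,70,9,f"pics/side6.png")
d=get_image("top");crop(d,278,230,80,70,9,f"pics/top6.png")
E
```

```text
t: 14.08
ee_pos: [0.5122, 0.1111, 0.0622]
tool_rot: [0.002, -0.46, 0.888, -0.001]
ft_force: [-4.8, -0.0, 17.5]
grip_width: 0.0133
t: 15.08
ee_pos: [0.5122, 0.1111, 0.0622]
tool_rot: [0.003, -0.128, 0.992, -0.0]
ft_force: [-6.4, -1.0, 17.7]
grip_width: 0.0129
[-6.42264954 -0.96650835 17.70711403] [-0.04301683  1.91790494 -0.01628134] [ 0.60009401 -0.12257648 -0.38374438  0.00300677 -1.30532927 -1.91429187]
```

View pics/side6.png

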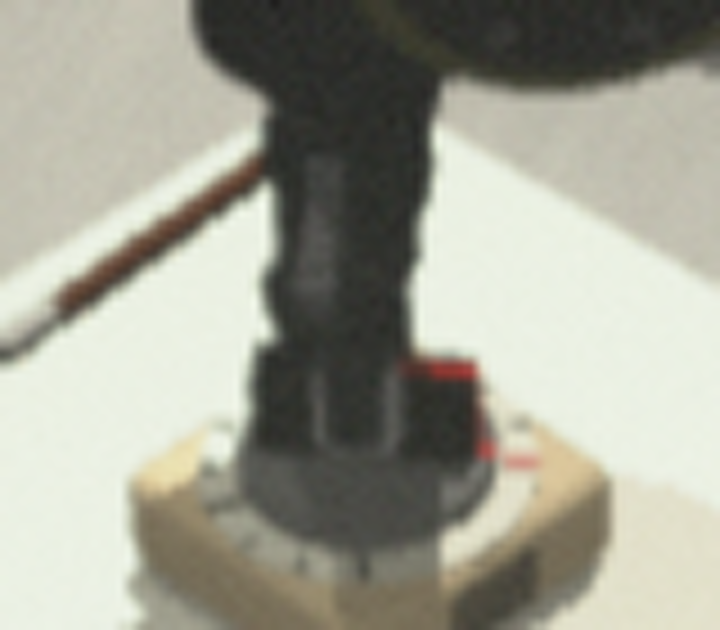

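View pics/top6.png

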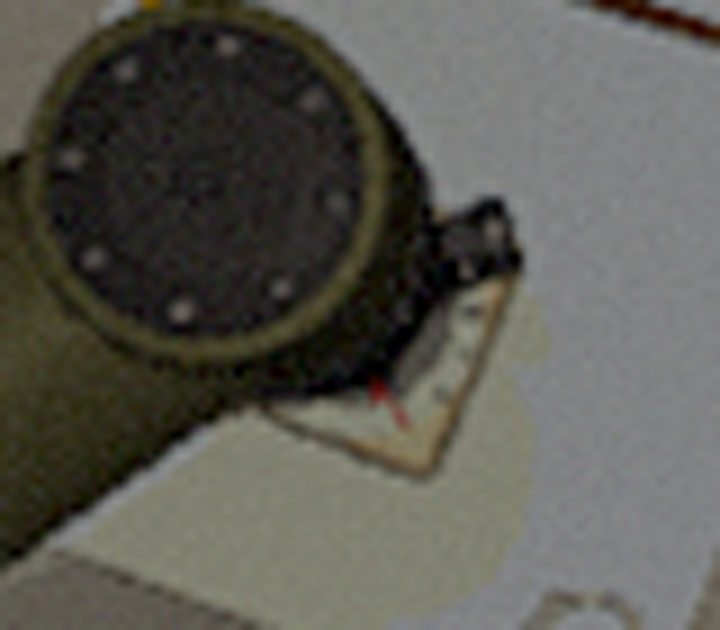

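```bash
for i in 1 ; do python3 -m creep '[[[0,0,0],-0.03,10],[[0,0,0],-0.03,10]]'; done; python3 -c "
from cell import *
s=read_state();print(s['ft_force'],s['wrist_torque'],s['joints'])"
```

```text
t: 15.42
ee_pos: [0.5122, 0.1111, 0.0622]
tool_rot: [0.003, -0.099, 0.995, -0.0]
ft_force: [-5.0, 0.7, 16.8]
grip_width: 0.0128
[-4.97092137  0.71540785 16.77665602] [-0.04505162  1.95728279  0.23282103] [ 0.60009029 -0.12258552 -0.38377113  0.00306035 -1.30534522 -1.9738502 ]
```

```bash
python3 -m creep '[[[0,0,0],0,10],[[0,0,0],0,10],[[0,0,0],0.05,10],[[0,0,0],0.1,10],[[0,0,0],0.1,10],[[0,0,0],0.1,10],[[0,0,0],0.1,10],[[0,0,0],0.1,10]]';  python3 -m creep '[[[0,0,0],0.1,10],[[0,0,0],0.1,10],[[0,0,0],0.1,10],[[0,0,0],0.1,10],[[0,0,0],0.1,10],[[0,0,0],0.1,10],[[0,0,0],0.1,10],[[0,0,0],0.05,10],[[0,0,0],0.04,10],[[0,0,0],0,10]]'; python3 - <<'E'
from h import *
from cell import *
s=read_state();print(s['ft_force'],s['wrist_torque'],s['joints'])
q=s["tool_rot"];print((2*np.degrees(np.arctan2(q[2],q[1])))%360-360)
d=get_image("side");crop(d,272,250,80,70,9,f"pics/side7.png")
E
```

```text
t: 16.42
ee_pos: [0.5122, 0.1111, 0.0622]
tool_rot: [0.002, -0.367, 0.93, -0.001]
ft_force: [-4.5, -0.3, 17.7]
grip_width: 0.0128
t: 17.68
ee_pos: [0.5122, 0.1111, 0.0622]
tool_rot: [0.002, -0.696, 0.718, -0.002]
ft_force: [-4.6, -0.1, 17.1]
grip_width: 0.013
[-4.63229202 -0.1259153  17.11800275] [-0.05783545  1.93208437  0.15103266] [ 0.60010405 -0.12249453 -0.38370595  0.00318829 -1.30544694 -0.63270716]
-91.8204792410022
```

View pics/side7.png

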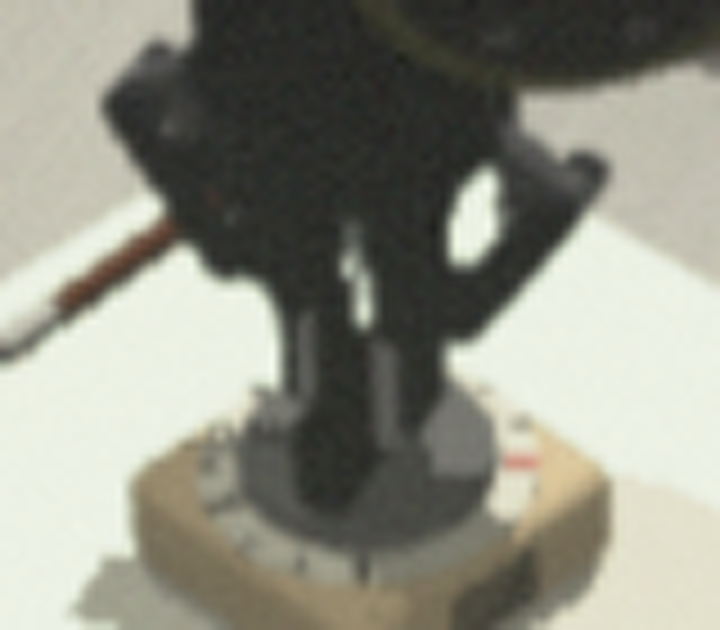

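```bash
python3 -m creep '[[[-0.3,0,0.5],0,10],[[-0.3,0,0.5],0,10],[[-0.2,0,0.5],0,10],[[0,0,0.5],0,10],[[0,0,0],0,10]]'
```

```text
t: 18.35
ee_pos: [0.5117, 0.1111, 0.0624]
tool_rot: [0.002, -0.695, 0.719, -0.002]
ft_force: [4.4, -0.5, 6.8]
grip_width: 0.0132
```

```bash
python3 -m creep '[[[0.3,0,0.3],0,10],[[0.1,0,0.3],0,10],[[0,0,0],0,10]]';python3 -m creep '[[[0,0,0],0,13],[[0,0,0],0,14],[[0,0,0],0,15],[[0,0,0],0,17],[[0,0,0],0,20],[[0,0,0],0,24],[[0,0,0],0,30],[[0,0,0],0,34],[[0,0,0],0,34]]' 20
```

```text
t: 18.73
ee_pos: [0.5117, 0.1111, 0.0624]
tool_rot: [0.002, -0.695, 0.719, -0.001]
ft_force: [3.5, 0.1, 6.6]
grip_width: 0.0131
t: 19.85
ee_pos: [0.5098, 0.1112, 0.0606]
tool_rot: [-0.0, -0.695, 0.719, 0.0]
ft_force: [0.1, 0.3, -1.3]
grip_width: 0.0342
```

Released. I'll rise clear and move aside for a look.

```bash
python3 -m creep '[[[0,0,2],0,34],[[0,0,4],0,34],[[0,0,8],0,34],[[0,0,12],0,34],[[0,0,15],0,34],[[0,0,20],0,34],[[0,0,20],0,34],[[0,-20,20],0,34],[[0,-40,20],0,34],[[0,-40,10],0,34],[[0,-40,0],0,34],[[0,-40,0],0,34],[[0,-40,0],0,34],[[0,-20,0],0,34],[[0,0,0],0,34]]'; python3 - <<'E'
from h import *
from cell import *
d=get_image("side");crop(d,274,270,76,60,10,f"pics/side8.png")
d=get_image("top");crop(d,278,230,60,50,12,f"pics/top8.png")
E
```

```text
t: 21.72
ee_pos: [0.5099, -0.1299, 0.1925]
tool_rot: [0.0, -0.695, 0.719, -0.0]
ft_force: [0.7, 0.3, 0.7]
grip_width: 0.0339
```

View pics/side8.png

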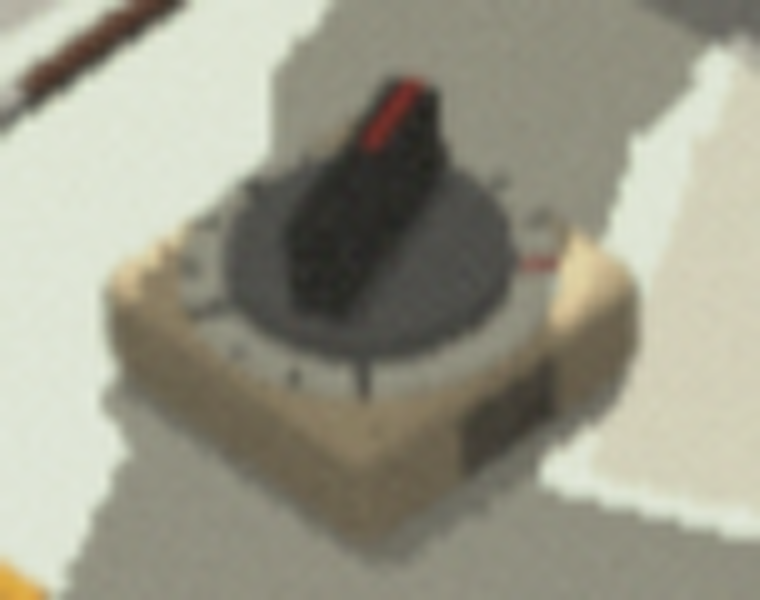

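View pics/top8.png

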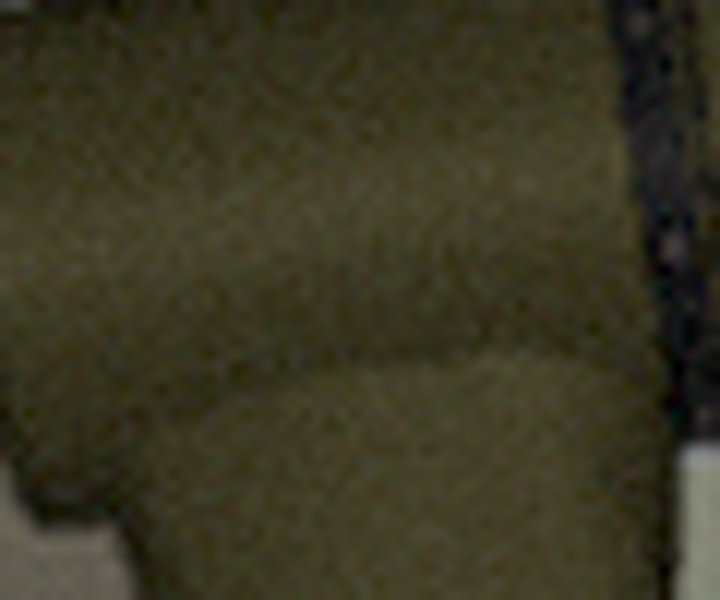

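Case unmoved (0 mark still at (365,378), red mark at (540,266)). The arm hides the timer from the top camera, so I'll move it further off.

```bash
python3 -m creep '[[[-20,-50,5],0,34],[[-20,-50,5],0,34],[[-20,-50,5],0,34],[[-20,-50,5],0,34],[[-20,-50,5],0,34],[[-20,-50,0],0,34],[[-20,-50,0],0,34],[[-20,-50,0],0,34],[[-20,-40,0],0,34],[[0,0,0],0,34],[[0,0,0],0,34]]'; python3 - <<'E'
from h import *
from cell import *
d=get_image("top");np.savez("top9.npz",**d);crop(d,278,230,60,50,12,f"pics/top9.png")
cv2.imwrite("pics/top9f.png",d["color"][:,:,::-1])
E
```

```text
t: 23.2
ee_pos: [0.3307, -0.5682, 0.2167]
tool_rot: [0.0, -0.696, 0.718, 0.0]
ft_force: [0.0, -0.4, -0.0]
grip_width: 0.0339
```

View pics/top9.png

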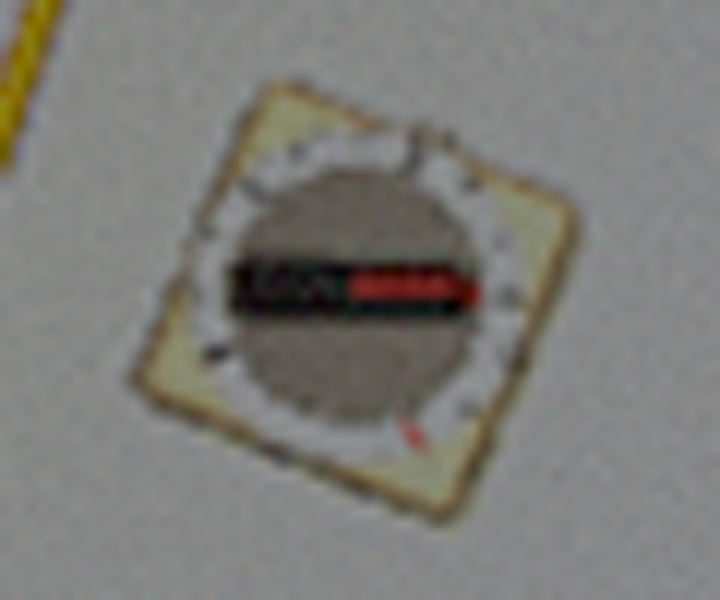

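View pics/top9f.png

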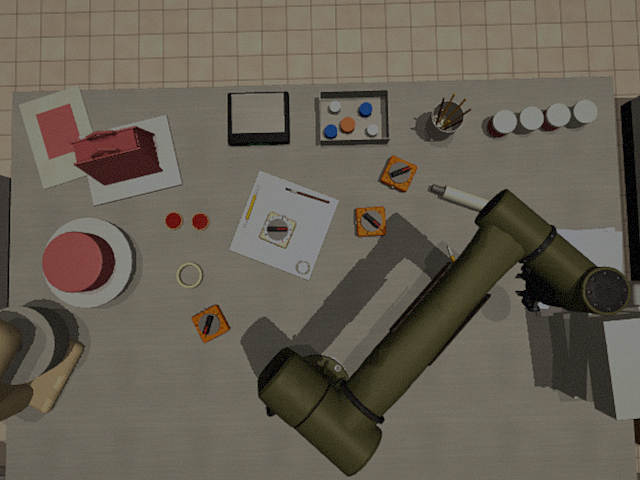

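```bash
python3 - <<'E'
from h import *
t=np.load("top9.npz")
T=lambda x,y,z:atz(t,(x+.5)/12-.5+248,(y+.5)/12-.5+205,z)
a,b=T(235,289,.081),T(475,291,.081);v=b-a;p=np.degrees(np.arctan2(v[1],v[0]))
m0,m60=T(217,353,.047),T(414,437,.047);w=m0-m60;y=np.degrees(np.arctan2(w[1],w[0]))-90
c=[T(*q,.046) for q in[(272,88),(576,208),(445,522),(136,388)]];e=c[1]-c[2]+c[0]-c[3];y2=np.degrees(np.arctan2(e[1],e[0]))
ctr=T(352,296,.054); print("ctr",ctr,sum(c)/4)
mk=[(c0,np.degrees(np.arctan2(*(q-ctr)[1::-1]))-r) for c0,q,r in[("0",m0,135),("60",m60,-135),("30",T(412,155,.047),0),("45",T(510,297,.047),-67.5),("15",T(253,190,.047),67.5)]]
print(p,y,y2,mk)
for yy in(y,y2):print(np.radians(135-(p-yy)))
E
```

```text
ctr [0.50795272 0.11004596 0.054     ] [0.50722264 0.10942881 0.046     ]
-91.68801088554856 -24.25102598806309 -24.39450922143288 [('0', np.float64(-24.38572121731896)), ('60', np.float64(-22.74926933670514)), ('30', np.float64(-22.776759381833354)), ('45', np.float64(-23.269201953634564)), ('15', np.float64(-25.42512104397254))]
3.533191914271157
3.5306876594274472
```

```bash
python3 -c "
from cell import *
print(job_done())"
```

```text
the job is handed in; nothing more can be done
None
```

I wound the timer past the red mark, turned it back to 45 minutes, let go and moved the arm away. The job is handed in after about 23 s of robot time.

- **Winding:** I pinched the grip bar and pressed down with about 17 N; the highest reading was 18.4 N. I then wound the dial clockwise in one grip to about 4.87 rad, worked out from the gripper angle. That is past the 4.73 rad needed and short of the end stop at 4.948. I held it there for 0.25 s before turning back.
- **Final pointer:** the last top image puts it at about 3.53 rad, with a target of 3.534 and an allowed range of 3.416 to 3.652. Before and after the job, gripper and bar angles agreed to about 0.1°.
- **Timer case:** it shows no visible movement. Its measured centre shifted by less than 1 mm and its yaw by about 0.5°, both within measuring error.
- **Other objects:** no tool or biscuit looks moved in the last top image, though the arm partly hides the pin and the bench tool. The gripper was well clear of everything.

Two readings did not fully agree:
- **Camera positions:** the top and side cameras differed by about 3 mm on the dial's position, so I split the difference when gripping.
- **Sideways force:** the wrist showed 4 to 8 N sideways while pressing. I eased it slightly before winding and again before letting go.

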